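Lock the squeeze-tab cap on the dust collector

TASK

Close the blue dust collector for carrying out: pick up its black cap by the two orange tabs, set it on the neck so that its pins drop into the two slots, and with the tabs kept pinched together turn it clockwise (seen from above) until it draws down snug on the sprung black seal plug: firm to the feel, but not forced, for too much load spoils the seal. How far it must turn differs from time to time. Then let the tabs spring back so that the cap is locked, and leave the other things on the bench where they are.

Things in the scene. Friction and masses are not known exactly. Their poses are not given: they have to be found in the camera images.
- cap_mid (a point): the loose cap, standing upright on the bench: 89 mm across its levers, 67 mm tall, about 0.2 kg. This point is on its axis, 34 mm above its underside; z up. Black round skirt (72 mm diameter, open below, deck 33 mm up) with an orange lever tab at its +y and at its -y side; half a turn looks the same. Pinching the tabs swings the steel pawls at the levers' feet outward.
- cap_grip (a point): point on the cap's axis, 55 mm above its underside, midway between the tabs' finger plates (22 mm wide along x, 38 to 67 mm above the underside). At rest they lean outward, 67 mm apart over their tops; squeezed home they are upright, 49 mm over their outer faces, tops 64 mm up. Below 38 mm webs and hinges stand out to 45 mm from the axis: keep fingertips 42 mm or more above the underside.
- cap_pin (a point): one of the two 6 mm steel bayonet pins inside the skirt, at x = +30 mm in the cap's frame, 4 mm above its underside; the other is opposite at x = -30 mm. Red marks on the deck show where they are.
- tab_a (a joint): the tab at the cap's +y side, hinged 31 mm above the underside: 0 = sprung out, pawl home between teeth; 0.26 = squeezed home on its stop. Above 0.09 the pawl clears the teeth; lying on top of a tooth it reads about 0.04 to 0.1. Its spring takes about 4 N on the plate at first and 14 N to squeeze home; 20 to 25 N is a good firm grip.
- tab_b (a joint): the tab at the cap's -y side, likewise. Its pawl stands half a tooth aside from the other's, so that wherever the cap is left at least one of the two drops fully home (below 0.05) and locks it. When the turning stops the ribs hold the cap by friction, and the resistance to the hand fades.
- neck_foot (a point): on the axis of the collector's neck, at its foot on the lid (70 mm above the bench; blue housing 170 x 150 mm, fixed). z up; x runs along the line through the two slots. Aluminium neck 55 mm in diameter, 35 mm tall, bevelled; the cap fits over it with 1 mm play. Round it a collar of 30 teeth (18 mm tall, 82 mm across): free pawls catch in it, so the cap goes neither down nor round.
- neck_slot (a point): mouth of one of the two slots, 25 mm above the neck's foot, 29.5 mm from the axis at +x; the other is opposite (red marks on the flange). Pins enter within 0.12 rad of it, else rest on the rib tops (underside 24 mm above the foot). Turned clockwise, the pins pass under ribs that hold the underside below 14.8 mm at 0.25 rad and 6.5 mm lower per rad from there, to a stop at 1.55 rad.
- neck_top (a point): centre of the neck's mouth, 35 mm above its foot. In it seal_plug, a black 37 mm pad on a 20 N/mm spring, its top 41 mm above the foot, give or take 2.6: in the slots the cap meets it with its underside 9 to 15 mm up. After 0.3 to 1.2 rad the ribs take hold and load it by some 50 N per rad. Right: 8 to 26 N, best 16. The turn, under 0.06 N m before, then takes about 0.35 N m.
- chisel: all-steel slate chisel, 298 x 36 x 21 mm, lying on the bench near its front edge; origin at the centre of its underside. A bystander.
- pencil: red carpenter's pencil, 178 x 12 x 8 mm; origin at the centre of its underside. A bystander.
- small_slate: cut piece of slate, 62 x 96 x 8 mm, right of the collector; origin at the centre of its underside. A bystander.
- roof_slate: roofing slate, 199 x 234 x 8 mm, at the back right; origin at the centre of its underside. A bystander.
- offcut: slate offcut, 50 x 63 x 8 mm, on the left; origin at the centre of its underside. A bystander.
Things that resemble listed ones, but are neither listed nor needed, are in the scene too. What is meant by the part that bears cap_mid is not green or purple, and is the larger of those in its own colour.

How it is judged:
On the way, in this order (a step that is already met when the one before it is completed fails the run):
1. the cap is down on the neck with its pins in the slots and both tabs squeezed (horizontal distance between cap_mid and neck_foot below 0.003 m and z of cap_mid in the frame of neck_foot below 0.0492 m and angle between cap_mid's own z axis and vertical below 0.06 rad and value of joint each of tab_a, tab_b above 0.09 rad), for 0.1 s.
2. it is turned under the ribs, at least 0.26 rad, with both tabs still squeezed (all of step 1 and angle between the x axis of cap_mid and the x axis of neck_foot, either way round above 0.26 rad), for 0.1 s.
At the end, for the whole second after the job is handed in: the cap sits upright and centred (3 mm) on the neck, turned at least 0.26 rad, pressing the seal plug with 8 to 26 N; the tabs are let go, at least one pawl fully home (below 0.05 rad) (horizontal distance between cap_mid and neck_foot below 0.003 m and z of cap_mid in the frame of neck_foot below 0.0492 m and angle between cap_mid's own z axis and vertical below 0.06 rad and angle between the x axis of cap_mid and the x axis of neck_foot, either way round above 0.26 rad and contact force between cap and seal_plug above 8 N and value of joint any of tab_a, tab_b below 0.05 rad and value of joint each of tab_a, tab_b below 0.14 rad and contact force between cap and the fingers below 0.1 N); the robot touches nothing.
It fails at once if the seal plug is overloaded (26 N), by pressing or by overtightening (contact force between cap and seal_plug above 26 N).
It fails at once if a bystander is moved (distance of any of chisel, pencil, small_slate, roof_slate, offcut from where it was at the start of the episode above 0.03 m).
It also fails if it takes over 54 s, if anything falls off the work surface, if the arm or the gripper's body presses on something with over 40 N, if the wrist force passes 120 N, or if a joint passes its speed limit or range.

ROBOT

A 7-joint arm with a two-finger parallel gripper is mounted at the origin on a cart in front of the work surface, level with it; the furniture and walls round the work are solid. World frame = base frame: x ahead of the robot, y to its left, z up, the work surface at z = 0. Lengths are in m, angles in rad, forces in N, time in s.
With the tool pointing down it reaches from about 0.4 to 0.875 m from the base axis. Payload 6.5 kg.
Tool frame: the origin (TCP) lies at the very end of the fingers, on their centre line; the grasp point (between the pads) lies grip_point_offset behind it (grip_point_offset is the distance from the TCP to the grasp point, in m); z points along the fingers, y is the line along which they close (so a half turn about z gives the same grasp; the last joint's range is limited). The gripper opens to 88 mm and grips with 3 to 60 N. Pads are 18 mm wide; open, the fingers measure 123 mm over their backs; the gripper's body (75 mm by 187 mm) begins 45 mm behind the grasp point.
Start: joints at [1.18, 0.536, -0.004, 1.538, 0.003, 1.067, -0.071], TCP at [0.207, -0.616, 0.239] pointing down, gripper open.
Joint ranges: [-2.7, 2.7], [-0.37, 2.16], [-1.27, 1.26], [0.24, 2.4], [-1.31, 4.45], [0.19, 1.91], [-2.76, 2.76]. Speed limits (rad/s): [2.39, 2.39, 3.14, 3.14, 3.14, 3.14, 3.14].

INTERFACE

Orientations are given as [roll, pitch, yaw] about the fixed x, y, z axes, in that order (R = Rz(yaw) Ry(pitch) Rx(roll)).
In Python, from cell import * gives the robot as it stands.
- The arm moves only by the shell command python3 -m pendant 'ROWS' [OPENING] [FORCE]. ROWS is JSON, one flat list of numbers, 4 for each row, row after row: the shift along the tool's x, y, z in m, then the turn about the tool's z in degrees. A call has 1 to 10 rows; each row is the pose to reach, as a shift and turn from the pose commanded when the call began, along the tool's axes at that moment; what a row does not reach only later rows make up. A row lasts 1/12 s, in which the tool goes at most 41.7 mm and 7.16 degrees, less where a joint would pass 70% of its speed; a pose out of reach is approached as far as the arm can. A call with a gripper value outside its range is refused whole. OPENING is the opening, from 0 (shut) to 1 (fully open), set as the call begins (- or left out, the last holds). The fingers move at their own pace and stop on an object; FORCE is the grip in N (left out, the last holds). Time passes only in rows, so rows that repeat a pose let the fingers close. It gives the time, the measured TCP pose, the force, the opening and the grip force at its end, in the units of the state.
- observe(): the state, without advancing time (a new reading comes with each control period).
- get_image(name): name is "side" or "top" or "wrist"; returns a dict with "frame" (480x640x3 uint8, blue, green, red), "fov_y" (degrees; the focal length in pixels is half the picture's height over the tangent of half this angle, whatever the lens; pixels are square), "cx", "cy" (the principal point, pixels), "cam_to_world" (4x4, takes a point from camera to world coordinates). Camera axes: x right, y down, z forward; pixel columns grow to the right and rows downward; lengths in m; the calibration is good to about 2 mm. A picture is of the moment at which its call begins. There is no depth.
- sign_off(): hands the job in; it is judged then, once.
The state is a dict: "time_s": time; "joint_positions": joint angles; "qvel": joint speeds; "tau": joint torques, N m; "ee_pos": TCP position; "orientation": TCP orientation; "wrist_force": force on the tool from outside, world axes, zero at the start; "torque": the same for the moment, N m; "grip_width": finger opening in m; "grasp_force": force on a finger pad.
Only numpy, scipy, OpenCV 4.12 (cv2) and the standard library are available. Lean on these libraries where they do the work, as an engineer would, in place of code of your own. Each camera call takes 0.05 s, during which the arm holds its last target. There are 200 camera calls.

## Working session

There is one attempt and no reset: what is moved stays moved. The work goes in short steps, Python scripts to look and compute and a shell command to move; the robot and the scene stay as the last step left them, time stands still between calls to the robot, and variables do not carry over. Pictures are saved under pics/ and viewed, at most 10 in all, crops included, and the job is handed in when it is done.

```bash
mkdir -p pics; ls; python3 - <<'E'
from cell import *
import cv2
s=observe();print({k:(v if not hasattr(v,'__len__') else [round(float(x),3) for x in v]) for k,v in s.items()})
for n in("top","side"):
    d=get_image(n);cv2.imwrite(f"pics/{n}1.png",d["frame"]);print(n,d["fov_y"],d["cx"],d["cy"],d["cam_to_world"])
try: print(grip_point_offset)
except Exception as e: print(e)
E
```

```text
pics
{'time_s': 0.0, 'joint_positions': [1.18, 0.537, -0.004, 1.539, 0.003, 1.067, -0.071], 'qvel': [0.0, -0.001, 0.001, 0.001, 0.0, -0.002, 0.002], 'tau': [-0.001, -57.099, 0.99, -25.161, -0.056, 0.018, 0.0], 'ee_pos': [0.207, -0.615, 0.238], 'orientation': [-3.14, 0.0, 0.325], 'wrist_force': [-0.384, 0.251, -0.423], 'torque': [-0.046, 0.022, -0.008], 'grasp_force': 0.0, 'grip_width': 0.0882244630947226}
top 49.1012802300551 318.59187863019895 240.1608417653486 [[ 0.02785024 -0.98657294  0.16092919  0.3225706 ]
 [-0.99936603 -0.02390819  0.02638064  0.0029425 ]
 [-0.0221789  -0.16156188 -0.98661333  1.43682188]
 [ 0.          0.          0.          1.        ]]
side 56.047579824459916 315.07755066243294 238.75027601359886 [[ 0.99868623 -0.0394421   0.03271291  0.5133709 ]
 [-0.04875243 -0.53475108  0.84360209 -1.04462883]
 [-0.01578017 -0.84408862 -0.53597144  0.77081243]
 [ 0.          0.          0.          1.        ]]
0.0187
```

View pics/top1.png

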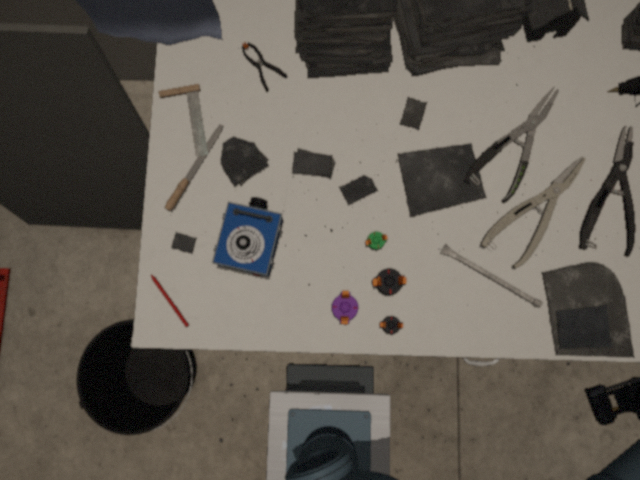

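View pics/side1.png

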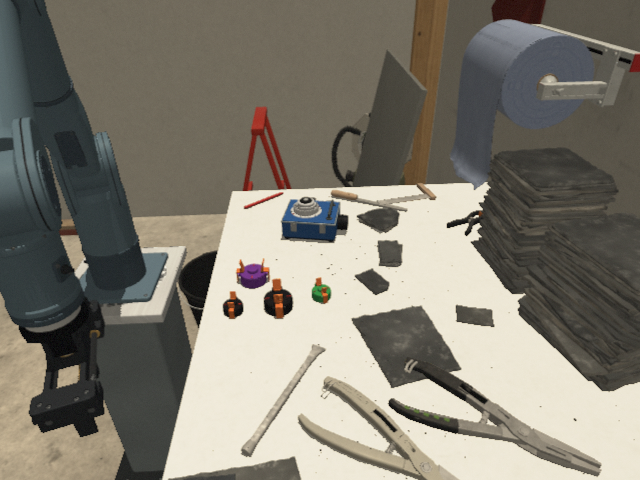

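The top view shows four caps: the large black one at (389,281), the small black one at (391,325), purple at (345,307) and green at (376,240). The collector neck is at (243,243). In the side view the large black cap is at (278,298) and the neck at (306,205). I choose the large black cap because it is not green or purple and is the larger of the two black ones.

```bash
cat > h.py <<'E'
from cell import *
import cv2, numpy as np
def ray(d,u,v):
    f=240/np.tan(np.radians(d["fov_y"])/2); T=np.array(d["cam_to_world"])
    r=T[:3,:3]@np.array([(u-d["cx"])/f,(v-d["cy"])/f,1]); return T[:3,3],r/np.linalg.norm(r)
def plane(d,u,v,z):
    o,r=ray(d,u,v); return o+r*(z-o[2])/r[2]
def cross(*rs):  # least-squares meeting point of rays, and misses
    A=[np.eye(3)-np.outer(r,r) for o,r in rs]
    p=np.linalg.solve(sum(A),sum(a@o for a,(o,r) in zip(A,rs)))
    return p,[np.linalg.norm(a@(p-o)) for a,(o,r) in zip(A,rs)]
def blobs(img,lo,hi,amin,box=None):
    m=cv2.inRange(cv2.cvtColor(img,cv2.COLOR_BGR2HSV),lo,hi)
    if box: k=np.zeros_like(m);x0,y0,x1,y1=box;k[y0:y1,x0:x1]=255;m&=k
    n,l,st,c=cv2.connectedComponentsWithStats(m)
    return [(st[i,4],*np.round(c[i],1),*st[i,:4]) for i in range(1,n) if st[i,4]>=amin]
E
python3 - <<'E'
from h import *
t=get_image("top");s=get_image("side")
O=((4,120,80),(18,255,255))
print(blobs(t["frame"],*O,8,(330,220,420,340)));print(blobs(s["frame"],*O,8,(200,240,350,330)))
B=((100,120,50),(125,255,255))
print(blobs(t["frame"],*B,100,(200,180,300,290)));print(blobs(s["frame"],*B,100,(260,180,360,260)))
print(plane(t,389,281,.04),plane(t,243,243,.105))
print(cross(ray(t,389,281),ray(s,278,297)),cross(ray(t,243,243),ray(s,306,200)))
a=cv2.resize(t["frame"][200:350,190:420],None,fx=3,fy=3,interpolation=cv2.INTER_CUBIC)
cv2.imwrite("pics/c1.png",a)
E
```

```text
[(np.int32(16), np.float64(384.4), np.float64(236.8), np.int32(383), np.int32(235), np.int32(4), np.int32(5)), (np.int32(17), np.float64(367.5), np.float64(241.9), np.int32(366), np.int32(240), np.int32(4), np.int32(5)), (np.int32(65), np.float64(376.4), np.float64(281.2), np.int32(372), np.int32(276), np.int32(9), np.int32(11)), (np.int32(37), np.float64(402.6), np.float64(279.6), np.int32(400), np.int32(276), np.int32(6), np.int32(8)), (np.int32(39), np.float64(345.1), np.float64(293.6), np.int32(342), np.int32(291), np.int32(7), np.int32(6)), (np.int32(46), np.float64(344.1), np.float64(319.9), np.int32(341), np.int32(317), np.int32(7), np.int32(7)), (np.int32(30), np.float64(382.5), np.float64(324.4), np.int32(380), np.int32(322), np.int32(6), np.int32(6)), (np.int32(16), np.float64(400.5), np.float64(325.0), np.int32(399), np.int32(323), np.int32(4), np.int32(5))]
[(np.int32(45), np.float64(240.4), np.float64(267.7), np.int32(237), np.int32(260), np.int32(7), np.int32(13)), (np.int32(39), np.float64(264.7), np.float64(269.5), np.int32(261), np.int32(267), np.int32(8), np.int32(8
[... 620 characters left out ...]
(227), np.int32(302), np.int32(8), np.int32(17))]
[(np.int32(1672), np.float64(247.5), np.float64(236.1), np.int32(215), np.int32(204), np.int32(65), np.int32(69))]
[(np.int32(492), np.float64(313.9), np.float64(213.7), np.int32(283), np.int32(200), np.int32(56), np.int32(24)), (np.int32(586), np.float64(309.2), np.float64(231.3), np.int32(282), np.int32(223), np.int32(55), np.int32(17))]
[ 0.44519387 -0.14954457  0.04      ] [0.52768406 0.23301186 0.105     ]
(array([ 0.44837436, -0.15024935,  0.03088461]), [np.float64(0.002391480721124816), np.float64(0.002391480721124857)]) (array([0.53203826, 0.23337028, 0.10533503]), [np.float64(0.004364615649568331), np.float64(0.0043646156495685305)])
```

View pics/c1.png

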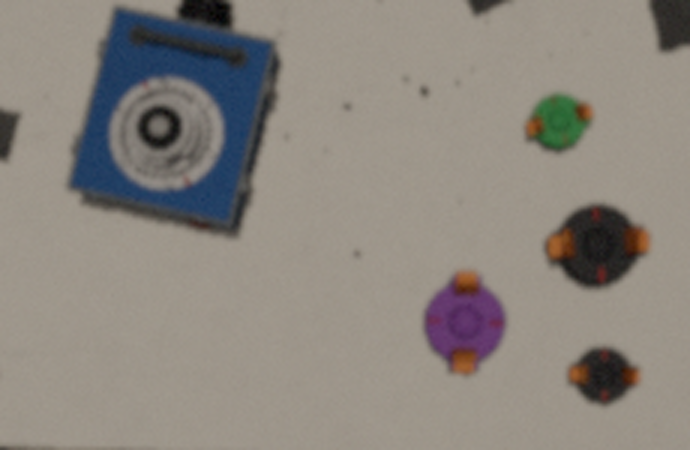

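The crop confirms the large black cap at crop (597,245). Its tabs lie left and right, and its red marks are at (597,214) and (602,277). The neck is at (163,131), with red marks near (148,86) and (187,183). I'll go above the cap and look from close by.

```bash
cat >> h.py <<'E'
from scipy.spatial.transform import Rotation as Ro
def togo(x,y,z,yaw):
    s=observe(); R=Ro.from_euler('xyz',s["orientation"]).as_matrix()
    d=R.T@(np.array([x,y,z])-s["ee_pos"]); a=(s["orientation"][2]-yaw+np.pi/2)%np.pi-np.pi/2
    print("togo mm",np.round(d*1000,1),"deg",round(np.degrees(a),2),"from",np.round(s["ee_pos"],4),np.round(s["orientation"],3),"t",round(s["time_s"],2))
E
python3 - <<'E'
from h import *
togo(.447,-.15,.2,.1)
d=get_image("wrist");s=observe();R=Ro.from_euler('xyz',s["orientation"]).as_matrix()
T=np.array(d["cam_to_world"]);print(R.T@(T[:3,3]-s["ee_pos"]));print(R.T@T[:3,:3],d["fov_y"])
E
```

```text
togo mm [ 375.8 -364.7   38.5] deg 12.89 from [ 0.2073 -0.6157  0.2382] [-3.141  0.     0.325] t 0.2
[ 0.06659544 -0.00063376 -0.14556438]
[[ 3.69078251e-04 -9.64859832e-01 -2.62764853e-01]
 [ 9.99999869e-01  2.62739134e-04  4.39829620e-04]
 [-3.55335324e-04 -2.62764981e-01  9.64859802e-01]] 60.265705912915635
```

```bash
python3 -m pendant '[0.028,-0.027,0,1.5, 0.056,-0.054,0,3, 0.084,-0.081,0,5, 0.112,-0.109,0,6.5, 0.14,-0.136,0,8, 0.168,-0.163,0,9.5, 0.196,-0.19,0,11, 0.225,-0.218,0,13, 0.253,-0.245,0,13, 0.281,-0.272,0,13]' 1; python3 -m pendant '[0.028,-0.027,0,0, 0.056,-0.054,0,0, 0.084,-0.081,0.005,0, 0.0946,-0.0923,0.01,0, 0.0946,-0.0923,0.01,0, 0.0946,-0.0923,0.01,0]'; python3 - <<'E'
from h import *
togo(.447,-.15,.2,.1)
d=get_image("wrist");cv2.imwrite("pics/w1.png",d["frame"])
E
```

```text
time_s: 1.08
ee_pos: [0.3874, -0.2667, 0.2389]
orientation: [3.141, -0.0, 0.098]
wrist_force: [0.4, 0.2, -0.9]
grip_width: 0.0882
grasp_force: 0.0
time_s: 1.58
ee_pos: [0.4719, -0.1669, 0.2284]
orientation: [-3.141, 0.001, 0.1]
wrist_force: [0.9, 0.3, -0.2]
grip_width: 0.0881
grasp_force: 0.0
togo mm [-23.1 -19.3  28.4] deg -0.0 from [ 0.4719 -0.1669  0.2284] [-3.141e+00  1.000e-03  1.000e-01] t 1.58
```

View pics/w1.png

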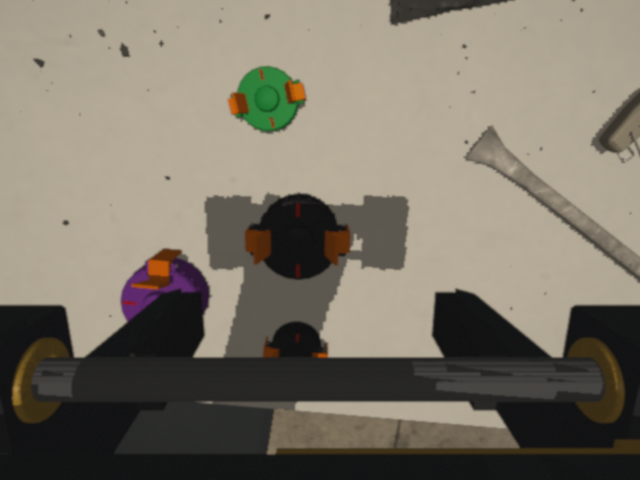

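The wrist view shows the black cap at (298,237), with red marks near (298,210) and (298,270) and tabs at (258,245) and (337,245). Purple at (165,285) and small black at (297,340) are close by.

```bash
cat >> h.py <<'E'
def capmarks(d,box):
    h=cv2.cvtColor(d["frame"],cv2.COLOR_BGR2HSV)
    m=cv2.inRange(h,(0,130,60),(4,255,255))|cv2.inRange(h,(172,130,60),(180,255,255))
    k=np.zeros_like(m);x0,y0,x1,y1=box;k[y0:y1,x0:x1]=255;m&=k
    n,l,st,c=cv2.connectedComponentsWithStats(m)
    return [(int(st[i,4]),*map(float,np.round(c[i],1))) for i in range(1,n) if st[i,4]>=6]
E
cat > m.py <<'E'
from h import *
import sys
b=tuple(map(int,sys.argv[1].split(',')));z=float(sys.argv[2])
d=get_image("wrist")
r=capmarks(d,b)
for a,u,v in r: print(a,u,v,plane(d,u,v,z).round(4))
if len(r)==2:
    p=[plane(d,u,v,z) for a,u,v in r];e=p[0]-p[1];print("mid",(p[0]+p[1])/2,"yaw",np.arctan2(e[1],e[0]),"dist",np.linalg.norm(e),"rays",[[x.round(5).tolist() for x in ray(d,u,v)] for a,u,v in r])
for q in blobs(d["frame"],(4,120,60),(18,255,255),60,b): print("or",[int(x) for x in q])
E
python3 m.py 235,185,360,285 .033; python3 -m pendant '[-0.012,-0.01,0.01,0, -0.024,-0.019,0.025,0, -0.024,-0.019,0.025,0,-0.024,-0.019,0.025,0]'; python3 m.py 225,100,370,285 .033
```

```text
56 295.4 207.4 [ 0.4751 -0.1489  0.033 ]
34 296.1 269.5 [ 0.4207 -0.1541  0.033 ]
mid [ 0.44794403 -0.15149109  0.033     ] yaw 0.09466456056482311 dist 0.05464364260757123 rays [[[0.53766, -0.16125, 0.37419], [-0.18012, 0.03556, -0.983]], [[0.53766, -0.16125, 0.37419], [-0.32411, 0.01989, -0.94581]]]
or [664, 335, 243, 323, 224, 26, 40]
or [679, 256, 243, 243, 227, 26, 37]
time_s: 2.02
ee_pos: [0.4453, -0.1521, 0.2038]
orientation: [3.141, 0.001, 0.096]
wrist_force: [0.9, 0.9, 0.4]
grip_width: 0.0882
grasp_force: 0.0
88 317.8 183.1 [ 0.4739 -0.1491  0.033 ]
43 317.3 250.7 [ 0.4205 -0.1539  0.033 ]
mid [ 0.44716742 -0.15150637  0.033     ] yaw 0.0888881234103565 dist 0.05363830358751422 rays [[[0.51158, -0.14523, 0.34938], [-0.11832, -0.01222, -0.9929]], [[0.51158, -0.14523, 0.34938], [-0.27668, -0.02628, -0.9606]]]
or [795, 274, 220, 261, 204, 28, 38]
or [674, 358, 221, 348, 205, 22, 37]
```

```bash
python3 - <<'E'
from h import *
A=lambda o,r:(np.array(o),np.array(r)/np.linalg.norm(r))
o1,o2=[0.53766,-0.16125,0.37419],[0.51158,-0.14523,0.34938]
print(cross(A(o1,[-0.18012,0.03556,-0.983]),A(o2,[-0.11832,-0.01222,-0.9929])),cross(A(o1,[-0.32411,0.01989,-0.94581]),A(o2,[-0.27668,-0.02628,-0.9606])))
togo(.4472,-.1515,.0445,.089)
E
```

```text
(array([ 0.47287631, -0.14888586,  0.02220233]), [np.float64(0.0004660161917241951), np.float64(0.0004660161917241252)]) (array([ 0.41913483, -0.15399476,  0.02836277]), [np.float64(2.3844123295082715e-05), np.float64(2.3844123295112473e-05)])
togo mm [  0.6  -0.8 159.9] deg 0.41 from [ 0.4465 -0.1523  0.2044] [ 3.141e+00 -1.000e-03  9.600e-02] t 2.07
```

```bash
python3 -m pendant '[0.0006,-0.0008,0.04,0.4, 0.0006,-0.0008,0.075,0.4, 0.0006,-0.0008,0.11,0.4, 0.0006,-0.0008,0.14,0.4, 0.0006,-0.0008,0.16,0.4, 0.0006,-0.0008,0.16,0.4, 0.0006,-0.0008,0.16,0.4]'; python3 -c "
from h import *
togo(.4472,-.1515,.0445,.089)
cv2.imwrite('pics/w2.png',get_image('wrist')['frame'])"
```

```text
time_s: 2.65
ee_pos: [0.4475, -0.1508, 0.0438]
orientation: [3.141, 0.0, 0.09]
wrist_force: [0.1, 1.1, -0.1]
grip_width: 0.088
grasp_force: 0.0
togo mm [-0.3  0.7 -0.7] deg 0.06 from [ 0.4475 -0.1508  0.0438] [3.141 0.    0.09 ] t 2.65
```

View pics/w2.png

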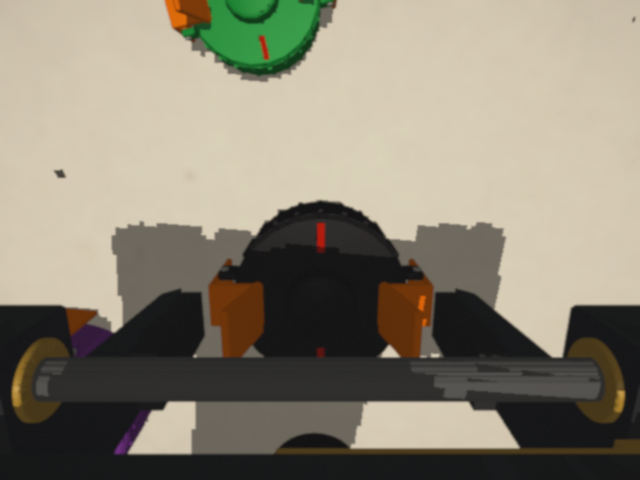

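The cap's tabs at (235,305) and (405,305) lie evenly between the fingers, and the red mark at (321,237) is on the centre line. I'll close the gripper.

```bash
python3 -m pendant '[0,0,0,0,0,0,0,0,0,0,0,0,0,0,0,0,0,0,0,0,0,0,0,0,0,0,0,0,0,0,0,0]' 0 24;  python3 -m pendant '[0,0,-0.02,0,0,0,-0.05,0,0,0,-0.09,0,0,0,-0.13,0,0,0,-0.17,0,0,0,-0.17,0,0,0,-0.17,0]'; python3 -c "
from h import *
togo(.53,.2332,.214,.38)
cv2.imwrite('pics/w3.png',get_image('wrist')['frame'])"
```

```text
time_s: 3.37
ee_pos: [0.4466, -0.1499, 0.0436]
orientation: [-3.141, 0.001, 0.091]
wrist_force: [0.3, -0.4, -1.8]
grip_width: 0.0488
grasp_force: 24.0
time_s: 3.95
ee_pos: [0.4481, -0.1504, 0.2155]
orientation: [3.14, -0.004, 0.091]
wrist_force: [-0.7, -1.2, -3.5]
grip_width: 0.0483
grasp_force: 24.0
togo mm [ 116.4 -374.6    1.3] deg -16.56 from [ 0.4481 -0.1504  0.2155] [ 3.14  -0.004  0.091] t 3.95
```

View pics/w3.png

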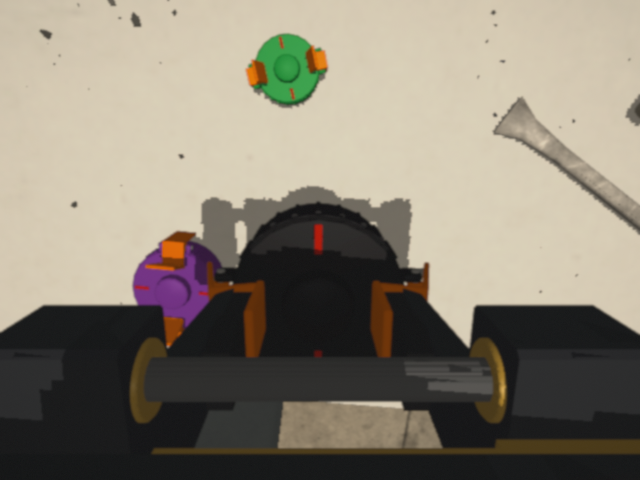

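The cap is held with both tabs upright and squeezed (opening 48.3 mm). Its front mark is at (319,238). Next I move beside the neck to look at it.

```bash
python3 m.py 270,200,370,265 .205;python3 -c "
from h import *
togo(.451,.2016,.24,.38)"; python3 -m pendant '[0.002,-0.02,-0.005,-1, 0.005,-0.055,-0.012,-3, 0.008,-0.09,-0.018,-6, 0.012,-0.125,-0.024,-9, 0.016,-0.16,-0.024,-12, 0.02,-0.195,-0.024,-15, 0.024,-0.23,-0.024,-16.6, 0.028,-0.265,-0.024,-16.6, 0.032,-0.3,-0.024,-16.6, 0.034,-0.33,-0.024,-16.6]';  python3 -c "
from h import *
togo(.451,.2016,.24,.38)"
```

```text
276 317.8 238.5 [ 0.4734 -0.1473  0.205 ]
togo mm [  37.1 -349.5  -27.3] deg -16.56 from [ 0.4458 -0.1498  0.2126] [-3.141e+00  2.000e-03  9.100e-02] t 4.05
time_s: 4.88
ee_pos: [0.4492, 0.1838, 0.2355]
orientation: [-3.141, 0.004, 0.382]
wrist_force: [0.5, 0.1, -3.1]
grip_width: 0.0483
grasp_force: 24.0
togo mm [  8.3 -15.9  -4.5] deg 0.12 from [0.4492 0.1838 0.2355] [-3.141  0.004  0.382] t 4.88
```

```bash
python3 -m pendant '[0.004,-0.008,-0.002,0, 0.008,-0.016,-0.004,0,0.008,-0.016,-0.004,0,0.008,-0.016,-0.004,0,0.008,-0.016,-0.004,0]';  python3 -c "
from h import *
togo(.451,.2016,.24,.38)
cv2.imwrite('pics/w4.png',get_image('wrist')['frame'])"; python3 m.py 200,0,440,200 .075
```

```text
time_s: 5.3
ee_pos: [0.4522, 0.1976, 0.241]
orientation: [3.141, 0.002, 0.378]
wrist_force: [0.0, -0.3, -3.1]
grip_width: 0.0484
grasp_force: 24.0
togo mm [ 0.4 -4.1  1. ] deg -0.09 from [0.4522 0.1976 0.241 ] [3.141e+00 2.000e-03 3.780e-01] t 5.3
24 308.0 31.5 [0.5731 0.2533 0.075 ]
22 318.0 168.4 [0.4896 0.2127 0.075 ]
mid [0.53135221 0.23303011 0.075     ] yaw 0.4526044817099488 dist 0.09282472492679207 rays [[[0.51408, 0.22303, 0.38678], [0.18513, 0.09505, -0.97811]], [[0.51408, 0.22303, 0.38678], [-0.0782, -0.0329, -0.99639]]]
```

View pics/w4.png

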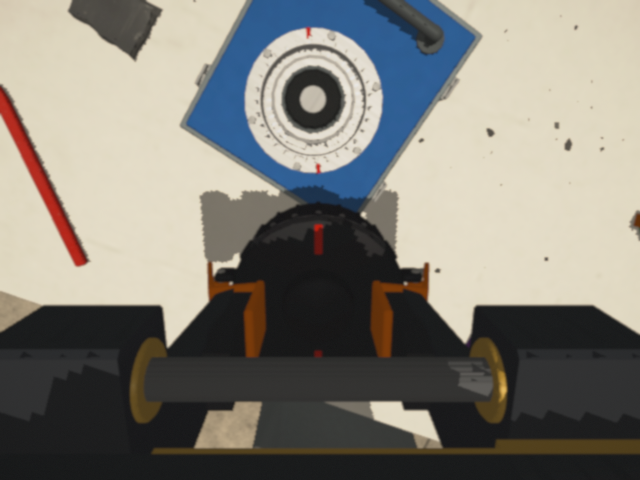

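The neck is at (313,99), with flange marks at (308,31.5) and (318,168.4) on the slot line. I'll check the centre against the plug and the white disc, and compare with the top and side views.

```bash
cat > n.py <<'E'
from h import *
def ell(m,c,amin,amax):
    out=[]
    cs,_=cv2.findContours(m,cv2.RETR_LIST,cv2.CHAIN_APPROX_NONE)
    for k in cs:
        if len(k)>15:
            e=cv2.fitEllipse(cv2.convexHull(k))
            if np.hypot(e[0][0]-c[0],e[0][1]-c[1])<10 and amin<e[1][0]<amax: out.append(e)
    return out
def look(n,c,amin,amax):
    d=get_image(n);h=cv2.cvtColor(d["frame"],cv2.COLOR_BGR2HSV)
    nb=cv2.bitwise_not(cv2.inRange(h,(100,110,40),(128,255,255)))
    dk=cv2.inRange(h,(0,0,0),(180,255,70))
    return d,ell(nb,c,amin,amax),ell(dk,c,10 if n!="wrist" else 30,amax)
E
python3 - <<'E'
from n import *
togo(.5314,.2330,.165,.4526)
for n,c,a,b in (("wrist",(313,99),20,160),("top",(243,243),5,60),("side",(306,203),5,70)):
    d,x,y=look(n,c,a,b)
    for e in x: print(n,"disc",np.round(e[0],1),np.round(e[1],1),plane(d,*e[0],.075).round(4))
    for e in y: print(n,"dark",np.round(e[0],1),np.round(e[1],1),plane(d,*e[0],.111).round(4), [q.round(4).tolist() for q in ray(d,*e[0])])
E
```

```text
togo mm [86.5 -3.5 76.3] deg -4.25 from [0.4523 0.1979 0.2414] [3.141e+00 1.000e-03 3.780e-01] t 5.4Traceback (most recent call last):
  File "<stdin>", line 4, in <module>
  File "n.py", line 14, in look
    return d,ell(nb,c,amin,amax),ell(dk,c,10 if n!="wrist" else 30,amax)
             ~~~^^^^^^^^^^^^^^^^
  File "n.py", line 7, in ell
    e=cv2.fitEllipse(cv2.convexHull(k))
cv2.error: OpenCV(4.12.0) /io/opencv/modules/imgproc/src/shapedescr.cpp:361: error: (-201:Incorrect size of input array) There should be at least 5 points to fit the ellipse in function 'fitEllipseNoDirect'
```

```bash
sed -i 's/if len(k)>15:/if len(cv2.convexHull(k))>7:/' n.py
python3 - <<'E'
from n import *
for n,c,a,b in (("wrist",(313,99),20,160),("top",(243,243),5,60),("side",(306,203),5,70)):
    d,x,y=look(n,c,a,b)
    for e in x: print(n,"disc",np.round(e[0],1),np.round(e[1],1),plane(d,*e[0],.075).round(4))
    for e in y: print(n,"dark",np.round(e[0],1),np.round(e[1],1),plane(d,*e[0],.111).round(4), [q.round(4).tolist() for q in ray(d,*e[0])])
E
```

```text
wrist disc [313.9 100.8] [139.3 146.9] [0.533  0.2337 0.075 ]
wrist dark [313.5  99.7] [56.9 60.5] [0.5313 0.2329 0.111 ] [[0.5141, 0.2235, 0.3872], [0.0622, 0.0342, -0.9975]]
side disc [310.9 211.4] [27.9 68.5] [0.5506 0.2135 0.075 ]
```

```bash
python3 -m pendant '[0.01,-0.001,0,-1.5,0.025,-0.002,0,-3,0.025,-0.003,0,-4.2,0.025,-0.0035,0,-4.2,0.025,-0.0035,0,-4.2,0.025,-0.0035,0,-4.2]' >/dev/null
python3 - <<'E'
from n import *
d,x,y=look("wrist",(318,140),20,160)
for e in x: print("disc",np.round(e[0],1),np.round(e[1],1),plane(d,*e[0],.075).round(4))
for e in y:
    print("dark",np.round(e[0],1),np.round(e[1],1),plane(d,*e[0],.111).round(4),cross(ray(d,*e[0]),(np.array([0.5141,0.2235,0.3872]),np.array([0.0622,0.0342,-0.9975]))))
for a,u,v in capmarks(d,(200,0,440,205)): print(a,u,v,plane(d,u,v,.075))
cv2.imwrite("pics/w5.png",d["frame"])
togo(.5314,.2330,.165,.4526)
E
```

```text
20 327.6 71.6 [0.57298615 0.25334896 0.075     ]
9 326.6 201.2 [0.49047886 0.21326039 0.075     ]
togo mm [61.2  6.3 76.5] deg 0.07 from [0.4737 0.2118 0.2416] [3.141e+00 1.000e-03 4.540e-01] t 6.15
```

```bash
python3 -m pendant '[0.03,0.003,0,0,0.0607,0.0063,0.01,0,0.0607,0.0063,0.04,0,0.0607,0.0063,0.07,0,0.0607,0.0063,0.07,0,0.0607,0.0063,0.07,0,0.0607,0.0063,0.07,0]'; python3 -c "
from h import *
togo(.5310,.2328,.165,.4526)
cv2.imwrite('pics/s2.png',cv2.resize(get_image('side')['frame'][120:270,220:420],None,fx=4,fy=4,interpolation=2))
print(observe()['wrist_force'])"
```

```text
time_s: 6.73
ee_pos: [0.5319, 0.2334, 0.1732]
orientation: [-3.142, -0.002, 0.454]
wrist_force: [0.0, -0.7, -2.9]
grip_width: 0.0489
grasp_force: 24.0
togo mm [-1.1  0.2  8.2] deg 0.09 from [0.5319 0.2334 0.1732] [-3.142e+00 -2.000e-03  4.540e-01] t 6.73
[-0.24362858  0.46698097 -1.73536868]
```

View pics/s2.png

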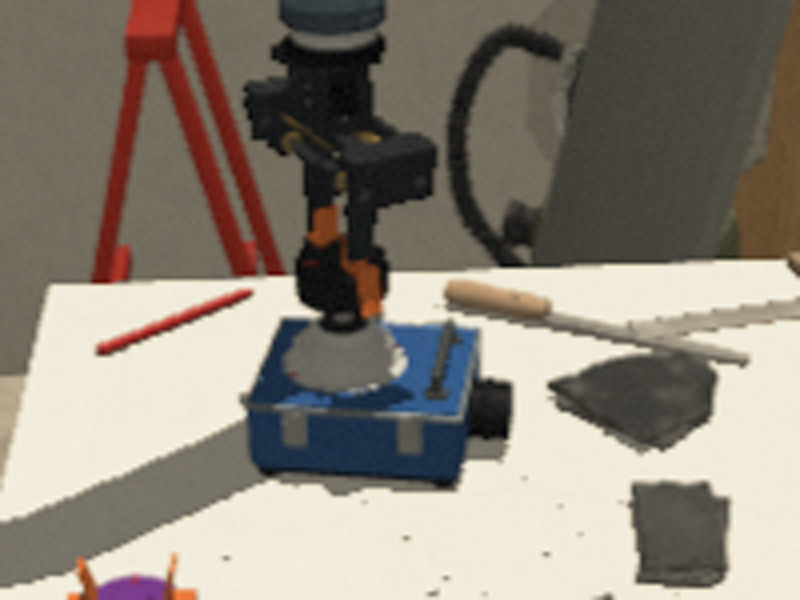

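The side view shows the cap at crop (343,280), centred above the neck at (345,345). I'll lower it in small steps and watch the force.

```bash
python3 -m pendant '[-0.0006,0,0.01,0,-0.0006,0,0.02,0,-0.0006,0,0.025,0,-0.0006,0,0.03,0,-0.0006,0,0.033,0,-0.0006,0,0.033,0,-0.0006,0,0.033,0]'; python3 -m pendant '[0,0,0.002,0,0,0,0.004,0,0,0,0.004,0]';  python3 -m pendant '[0,0,0.002,0,0,0,0.004,0,0,0,0.004,0]'
```

```text
time_s: 7.37
ee_pos: [0.5308, 0.2328, 0.1386]
orientation: [-3.142, 0.0, 0.454]
wrist_force: [0.4, 0.2, -2.2]
grip_width: 0.0482
grasp_force: 24.0
time_s: 7.62
ee_pos: [0.5308, 0.2327, 0.1345]
orientation: [3.142, 0.0, 0.454]
wrist_force: [1.1, 0.1, -2.4]
grip_width: 0.0484
grasp_force: 24.0
time_s: 7.87
ee_pos: [0.5306, 0.2326, 0.1303]
orientation: [3.142, 0.001, 0.454]
wrist_force: [-0.8, -0.0, -2.2]
grip_width: 0.0486
grasp_force: 24.0
```

```bash
python3 -m pendant '[0,0,0.0005,0,0,0,0.001,0,0,0,0.001,0]'; python3 -m pendant '[0,0,0.0005,0,0,0,0.001,0,0,0,0.001,0]';  python3 -m pendant '[0,0,0.0003,0,0,0,0.0005,0,0,0,0.0005,0]'
```

```text
time_s: 8.12
ee_pos: [0.531, 0.2328, 0.1297]
orientation: [-3.142, -0.0, 0.454]
wrist_force: [0.3, 0.4, -2.0]
grip_width: 0.0485
grasp_force: 24.0
time_s: 8.37
ee_pos: [0.5309, 0.2328, 0.1287]
orientation: [-3.142, -0.0, 0.454]
wrist_force: [1.4, 0.1, -1.9]
grip_width: 0.0486
grasp_force: 24.0
time_s: 8.62
ee_pos: [0.5309, 0.2328, 0.1282]
orientation: [-3.142, -0.0, 0.454]
wrist_force: [-0.1, 0.1, -1.9]
grip_width: 0.0483
grasp_force: 24.0
```

```bash
python3 -m pendant '[0,0,0.0005,0,0,0,0.001,0,0,0,0.001,0]'; python3 -m pendant '[0,0,0.0003,0,0,0,0.0006,0,0,0,0.0006,0]'; python3 -c "
from h import *
s=observe();print(s['wrist_force'],s['torque'])"
```

```text
time_s: 8.87
ee_pos: [0.5309, 0.2328, 0.1271]
orientation: [-3.142, -0.0, 0.454]
wrist_force: [0.2, 0.3, -2.4]
grip_width: 0.0486
grasp_force: 24.0
time_s: 9.12
ee_pos: [0.5309, 0.2328, 0.1266]
orientation: [-3.142, -0.0, 0.454]
wrist_force: [1.2, 0.2, -2.3]
grip_width: 0.0484
grasp_force: 24.0
[ 1.16822963  0.18116088 -2.30346791] [ 0.04852581 -0.1203843  -0.00296979]
```

```bash
cat > o.py <<'E'
from h import *
s=observe();T=s["torque"];print("t",round(s["time_s"],2),"z",round(s["ee_pos"][2]*1e3,2),"und",round((s["ee_pos"][2]-.0436-.070)*1e3,2),"turn",round(.453-s["orientation"][2],3),"F",np.round(s["wrist_force"],1),"Tz",np.round(T,3),"w",round(s["grip_width"],4))
E
python3 -m pendant '[0,0,0,3,0,0,0,6,0,0,0,8,0,0,0,8]'>/dev/null; python3 o.py;  python3 -m pendant '[0,0,0,3,0,0,0,6,0,0,0,8,0,0,0,8]'>/dev/null; python3 o.py
```

```text
t 9.45 z 126.52 und 12.92 turn 0.14 F [-0.1  0.4 -1.9] Tz [ 0.107 -0.065 -0.009] w 0.0484
t 9.78 z 126.54 und 12.94 turn 0.278 F [ 0.5 -0.3 -1.5] Tz [ 0.063 -0.172 -0.02 ] w 0.0482
```

```bash
python3 -m pendant '[0,0,0.0002,3,0,0,0.0004,6,0,0,0.0005,6]'>/dev/null; python3 o.py;  python3 -m pendant '[0,0,0.0002,3,0,0,0.0005,6,0,0,0.0005,6]'>/dev/null; python3 o.py; python3 -m pendant '[0,0,0.0002,2,0,0,0.0005,4,0,0,0.0005,4]'>/dev/null; python3 o.py
```

```text
t 10.03 z 126.07 und 12.47 turn 0.383 F [ 0.9  0.7 -3. ] Tz [ 0.199 -0.192 -0.056] w 0.0483
t 10.28 z 125.47 und 11.87 turn 0.487 F [ 0.8  0.2 -3.2] Tz [ 0.136 -0.214 -0.032] w 0.0483
t 10.53 z 125.01 und 11.41 turn 0.555 F [ 0.8  0.7 -3.7] Tz [ 0.219 -0.136 -0.024] w 0.0482
```

```bash
python3 -m pendant '[0,0,0.0002,2,0,0,0.0005,4,0,0,0.0005,4]'>/dev/null; python3 o.py;  python3 -m pendant '[0,0,0.0002,2,0,0,0.0005,4,0,0,0.0005,4]'>/dev/null; python3 o.py; python3 -m pendant '[0,0,0.0002,2,0,0,0.0005,4,0,0,0.0005,4]'>/dev/null; python3 o.py
```

```text
t 10.78 z 124.59 und 10.99 turn 0.625 F [ 1.5  1.2 -2.3] Tz [ 0.261 -0.287 -0.065] w 0.0486
t 11.03 z 124.08 und 10.48 turn 0.695 F [ 0.9 -0.4 -3.1] Tz [ 0.15  -0.218 -0.076] w 0.0485
t 11.28 z 123.6 und 10.0 turn 0.765 F [ 0.7  0.9 -3.3] Tz [ 0.285 -0.18  -0.021] w 0.0486
```

```bash
python3 -m pendant '[0,0,0.0002,2,0,0,0.0004,4,0,0,0.0004,4]'>/dev/null; python3 o.py;  python3 -m pendant '[0,0,0.0002,2,0,0,0.0004,3,0,0,0.0004,3]'>/dev/null; python3 o.py; python3 -m pendant '[0,0,0.0002,2,0,0,0.0004,3,0,0,0.0004,3]'>/dev/null; python3 o.py
```

```text
t 11.53 z 123.24 und 9.64 turn 0.835 F [ 2.1  1.7 -2.8] Tz [ 0.323 -0.329 -0.021] w 0.0484
t 11.78 z 122.96 und 9.36 turn 0.887 F [ 1.   0.5 -2.2] Tz [ 0.175 -0.192 -0.002] w 0.0486
t 12.03 z 122.77 und 9.17 turn 0.94 F [0.3 0.9 0.2] Tz [ 0.332 -0.117  0.028] w 0.0481
```

```bash
for i in 1 2 3; do python3 -m pendant '[0,0,0,1.5,0,0,0,3,0,0,0,3]'>/dev/null; python3 o.py; done
```

```text
t 12.28 z 122.67 und 9.07 turn 0.995 F [ 0.5  2.2 -0.1] Tz [ 0.63  -0.285  0.012] w 0.0486
t 12.53 z 122.56 und 8.96 turn 1.048 F [ 2.5  3.4 -1.9] Tz [ 0.992 -0.639 -0.057] w 0.0482
t 12.78 z 122.44 und 8.84 turn 1.099 F [ 3.4  3.6 -3.3] Tz [ 1.047 -0.767  0.002] w 0.0485
```

```bash
python3 -m pendant '[0,-0.0004,0,1,0,-0.0004,0.0001,2]'>/dev/null; python3 o.py; for i in 1 2; do python3 -m pendant '[0,0,0,1,0,0,0.0001,2]'>/dev/null; python3 o.py; done
```

```text
t 12.95 z 122.35 und 8.75 turn 1.134 F [ 3.6  4.  -2.8] Tz [ 1.043 -0.652  0.408] w 0.0485
t 13.12 z 122.34 und 8.74 turn 1.169 F [ 3.7  3.8 -2.2] Tz [ 1.218 -0.797  0.475] w 0.0482
t 13.28 z 122.29 und 8.69 turn 1.204 F [ 3.6  4.5 -2.4] Tz [ 1.257 -0.82   0.587] w 0.0484
```

Torque is now well up (0.41, 0.48, then 0.59 N m while turning). The cap has drawn down about 0.6 mm past first plug contact, which is about 12 N on the spring. I'll stop turning, let it settle and check.

```bash
for i in 1 2 3; do python3 -m pendant '[0,0,0,0,0,0,0,0]'>/dev/null; python3 o.py; done
```

```text
t 13.45 z 122.23 und 8.63 turn 1.204 F [ 4.1  5.6 -3.4] Tz [ 1.24  -0.862  0.161] w 0.0485
t 13.62 z 122.26 und 8.66 turn 1.204 F [ 4.4  3.5 -3.1] Tz [ 1.209 -0.81   0.262] w 0.0485
t 13.78 z 122.25 und 8.65 turn 1.204 F [ 4.   3.7 -3.2] Tz [ 1.261 -0.799  0.187] w 0.0485
```

Settled at about 13 N by spring travel, inside the 8–26 N band. Now I release the tabs.

```bash
python3 -m pendant '[0,0,0,0,0,0,0,0,0,0,0,0,0,0,0,0,0,0,0,0,0,0,0,0,0,0,0,0,0,0,0,0]' 1; python3 -m pendant '[0,0,-0.01,0,0,0,-0.03,0,0,0,-0.06,0,0,0,-0.09,0,0,0,-0.12,0,0,0,-0.12,0,0,0,-0.12,0]'; python3 m.py 200,180,440,360 .112; python3 -c "
from h import *
cv2.imwrite('pics/w6.png',get_image('wrist')['frame'])"
```

```text
time_s: 14.45
ee_pos: [0.5308, 0.2328, 0.1219]
orientation: [3.141, 0.0, -0.75]
wrist_force: [0.6, 0.5, 0.5]
grip_width: 0.0882
grasp_force: 0.0
time_s: 15.03
ee_pos: [0.5322, 0.2336, 0.2445]
orientation: [-3.137, -0.001, -0.75]
wrist_force: [0.1, -0.0, -0.3]
grip_width: 0.0884
grasp_force: 0.0
122 318.7 195.0 [0.5507 0.2157 0.112 ]
21 263.3 199.3 [0.5741 0.2451 0.112 ]
79 319.0 270.6 [0.5112 0.2522 0.112 ]
or [1046, 270, 237, 254, 216, 33, 47]
or [1073, 367, 237, 353, 218, 32, 45]
```

View pics/w6.png

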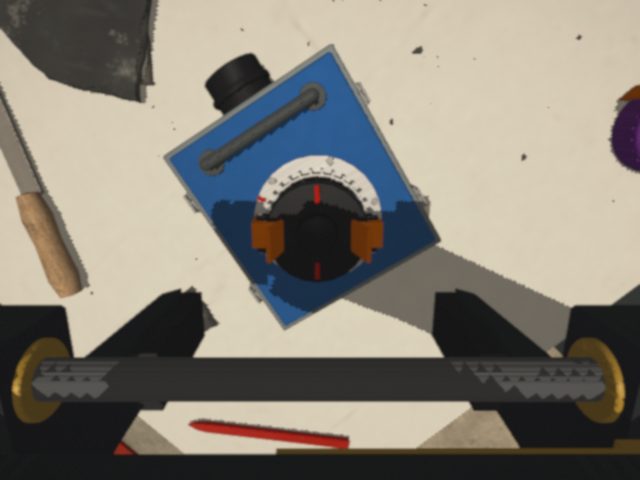

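The cap sits centred on the neck at (318,232). Its marks line up at (319,195) and (319,271), so it did not turn back. Both tabs, at (268,238) and (367,238), have sprung out, and the gripper is clear.

```bash
python3 -c "
from cell import *
print(sign_off())"
```

```text
the job is handed in; nothing more can be done
None
```

The cap is on the neck, turned about 1.2 rad clockwise and drawn down to roughly 13 N on the plug by spring travel. The turning torque read 0.59 N m at the end against the 0.35 expected, so the true load may be higher. The tabs have sprung out, and the job was handed in at about 15 s; sign-off returned no verdict.

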